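# Set the batch wheel of the tube-label dispenser

### The arm

A 6-joint arm with a two-finger parallel gripper is mounted at the origin on the work surface. World frame = base frame: x ahead of the robot, y to its left, z up, the work surface at z = 0. Lengths are in m, angles in rad, forces in N, time in s.
With the tool pointing down it reaches from about 0.35 to 0.875 m from the base axis. Payload 15.5 kg.
Tool frame: the origin (TCP) lies between the finger pads; the fingertips stand 19 mm ahead of it and the grasp point (between the pads) is the TCP; z points along the fingers, y is the direction in which the jaws open and shut (so a half turn about z gives the same grasp; the last joint's range is limited). The gripper opens to 85 mm and grips with 20 to 120 N. Pads are 22 mm wide; open, the fingers measure 114 mm over their backs; the gripper's body (76 mm by 85 mm) begins 54 mm behind the grasp point. The pads swing forward as they close: fully open they stand 13 mm farther back than shut.
Start: joints at [1.048, 0.494, 1.345, -0, 1.302, -0.096], TCP at [0.259, 0.569, 0.25] pointing down, gripper open.
Joint ranges: [-2.91, 2.91], [-0.82, 2.16], [0.22, 2.67], [-1.22, 4.37], [0.12, 2.79], [-3.08, 3.08]. Speed limits (rad/s): [1.89, 1.89, 2.57, 3.01, 3.01, 3.01].

### API

Orientations are given as a unit quaternion [x, y, z, w].
In Python, from bench import ctrl, eyes, ticket gives the robot as it stands.
- The arm moves only by the tool jog_arm, never from a script. Its argument "increments" is a list of rows, each an object with "slide": the shift along the tool's x, y, z in units of 30 mm (1.0 is 30 mm), a list of three; "rotation": the turn, a rotation vector about the tool's x, y, z in units of 6 degrees (1.0 is 6 degrees), a list of three; "gripper": the finger opening in mm, from 0 to 85.4. In form: [{"slide": [tx, ty, tz], "rotation": [rx, ry, rz], "gripper": gripper}, ...]. A call has 1 to 5 rows; each row is the pose to reach, as a shift and turn from the pose measured when the call began, along the tool's axes at that moment; what a row does not reach only later rows make up. A row lasts 1/8 s, in which the tool goes at most 62.5 mm and 10.7 degrees, less where a joint would pass 70% of its speed; a pose out of reach is approached as far as the arm can. A call with a gripper value outside its range is refused whole. The fingers move at their own pace and stop on an object; "newtons" is the grip in N (left out, the last holds). Time passes only in rows, so rows that repeat a pose let the fingers close. It gives the time, the measured TCP pose, the force and the opening at its end, in the units of the state.
- ctrl.sense(): the state, without advancing time (a new reading comes with each control period).
- eyes.camera(name): name is "side" or "top" or "wrist"; returns the picture (480x640x3 uint8, red, green, blue); there is no depth.
- eyes.camera_info(name): a dict with "camera_matrix" (3x3 intrinsics, pixels), "cam_to_world" (4x4, takes a point from camera to world coordinates); the wrist camera has in their place "tool_from_camera" (4x4, takes a point from camera to tool coordinates, whose origin is the TCP and whose axes are the flange's). Camera axes: x right, y up, looking along -z (the intrinsics and any distortion apply to the point x, -y, -z); pixel columns grow to the right and rows downward; lengths in m; the calibration is good to about 2 mm. The wrist camera is an equidistant fisheye: a pixel r from the principal point sees the ray r / f radians off the axis. A picture is of the moment at which its call begins: read the wrist's pose just before it. camera_info takes no time and is no camera call.
- ticket.close_job(): hands the job in, once; it reports no verdict.
The state is a dict: "clock": time; "joint_pos": joint angles; "qd": joint speeds; "tau": joint torques, N m; "eef_pos": TCP position; "tool_rot": TCP orientation; "contact_force": force on the tool from outside, world axes, zero at the start; "torque": the same for the moment, N m; "grip_width": finger opening in m.
Only numpy, scipy, OpenCV 4.12 (cv2) and the standard library are available. Lean on these libraries where they do the work, as an engineer would, in place of code of your own. Each camera call takes 0.05 s, during which the arm holds its last target. There are 200 camera calls.

### The job

Set the batch wheel on top of the tube-label dispenser: with a fingertip, flick the ridges at the top of the wheel towards the side where the two steel pointers stand, one click at a time and letting the wheel come to rest after each click, until the one long ridge rests between the two pointers. Do not go past the pointers, and leave the tube rack, spray bottle, tissue box and jar where they stand; nothing is to be gripped or picked up.

Things in the scene. Friction and masses are not known exactly. Their poses are not given: they have to be found in the camera images.
- dispenser: White label dispenser fixed to the desk, base 205 x 102 mm, housing 58 mm high. Origin: on the desk below the middle of the wheel's axle; z up. It runs from -65 to +140 mm along its x. The axle lies along its y, carried by two cheeks (y = +-32 to +-40 mm, tops 96 mm high). The two pointers stand at -x (the side facing the robot, bar the yaw), the label roll at +x (centred at 105 mm, 81 mm high).
- batch_wheel (a joint): Turn of the grey wheel (rad), growing as its top moves to the dispenser's -x (to the pointers). A sprung ball holds it at 8 clicks a turn (0, 0.785, 1.571, ...): let go past midway it snaps on to the next, before midway it falls back; this takes 3 to 6 N at a ridge. The long ridge is between the pointers at 3.142; the wheel starts 2 to 4 clicks short of that. Stops at -0.6 and 4.6.
- wheel_centre (a point): Centre of the wheel, on its axle, 80 mm above the desk. A drum of 30 mm radius, 26 mm wide, with 8 round-topped ridges 7 mm thick, parallel to the axle, 45 degrees apart, out to 42 mm radius. At each click two ridges stand 22.5 degrees either side of the top (centres 15 mm from the axle in the dispenser's x, tops 119 mm above the desk), the next at 67.5 degrees (36 mm, tops 98 mm).
- wheel_top (a point): Highest point of the ridges' path, straight above the axle, 122 mm above the desk. A fingertip lowered 36 mm to the dispenser's +x of here, to 113 mm above the desk (beyond the +x one of the two top ridges), and drawn level to -x till its leading face is 10 mm past the axle carries that ridge over the top: one click. Lift above 130 mm before going back.
- long_ridge (a point): Middle of the long ridge, 38.5 mm from the axle. The long ridge is 49 mm long along the axle and sticks out past both faces of the wheel; the other seven are 27 mm long.
- pointers (a point): Point midway between the tips of the two steel pointers, 95 mm above the desk, 36 mm from the axle to the dispenser's -x side. The pointers are upright strips 5 mm thick at y = +-27 to +-39 mm, tops 97 mm above the desk. With the wheel set, the middle of the long ridge lies here.
- tube_rack: Blue rack 170 x 80 mm with five capped sample tubes, 90 mm high, loose; origin at the centre of its underside. To be left alone.
- spray_bottle: White spray bottle with a blue head, 76 mm wide, 188 mm high, loose; origin at the centre of its underside. To be left alone.
- tissue_box: Grey tissue box 180 x 110 x 60 mm with tissues sticking out 50 mm, loose; origin at the centre of its underside. To be left alone.
- specimen_jar: Clear jar with a white lid, 64 mm wide, 75 mm high, loose; origin at the centre of its underside. To be left alone.
Things that resemble listed ones, but are neither listed nor needed, are in the scene too. What is shaped like the dispenser but red is not meant.

How it is judged:
On the way, in this order (a step that is already met when the one before it is completed fails the run):
1. the fingers touch the wheel (contact force between the fingers and dispenser above 0.3 N), for 0.02 s.
2. the wheel rests one click before the pointers (value of joint batch_wheel between 2.156 and 2.556 rad and velocity of joint batch_wheel between -0.5 and 0.5 rad/s), for 0.2 s.
At the end, for the whole second after the job is handed in: The wheel is at rest in the click where the long ridge lies between the two pointers (within 0.12 rad, long ridge within 6 mm of the point between them), and the rack, bottle, box and jar stand upright within 15 mm of where they were (value of joint batch_wheel between 3.0216 and 3.2616 rad and velocity of joint batch_wheel between -0.2 and 0.2 rad/s and distance between long_ridge and pointers below 0.006 m and distance of each of tube_rack, spray_bottle, tissue_box, specimen_jar from where it was at the start of the episode below 0.015 m and angle between each of tube_rack, spray_bottle, tissue_box, specimen_jar's own z axis and vertical below 0.15 rad); the robot touches nothing.
It fails at once if the wheel is turned on past the pointers (more than 0.5 rad, beyond which it snaps to the next click) (value of joint batch_wheel above 3.64 rad).
It fails at once if the tube rack is lifted, shoved or tipped (distance of tube_rack from where it was at the start of the episode above 0.02 m or angle between tube_rack's own z axis and vertical above 0.3 rad).
It fails at once if the spray bottle is lifted, shoved or tipped (distance of spray_bottle from where it was at the start of the episode above 0.02 m or angle between spray_bottle's own z axis and vertical above 0.3 rad).
It fails at once if the tissue box is lifted, shoved or tipped (distance of tissue_box from where it was at the start of the episode above 0.02 m or angle between tissue_box's own z axis and vertical above 0.3 rad).
It fails at once if the specimen jar is lifted, shoved or tipped (distance of specimen_jar from where it was at the start of the episode above 0.02 m or angle between specimen_jar's own z axis and vertical above 0.3 rad).
It also fails if it takes over 48 s, if anything falls off the work surface, if the arm or the gripper's body presses on something with over 40 N, if the wrist force passes 120 N, or if a joint passes its speed limit or range.

## Working session

There is one attempt and no reset: what is moved stays moved. The work goes in short steps, Python scripts to look and compute and a tool call to move; the robot and the scene stay as the last step left them, time stands still between calls to the robot, and variables do not carry over. Pictures are saved under pics/ and viewed, about 8 in all and at most 12, crops included, and the job is handed in when it is done.

Besides the shell and the picture viewer there is one more tool, called after ">>>" as name([rows], argument=value, ...), one row to a line, values as JSON. jog_arm: Moves the arm, as the interface text tells. Its arguments: {"type":"object","properties":{"increments":{"type":"array"},"newtons":{"type":"number"}},"required":["increments"]}

```bash
mkdir -p pics
python3 - <<'E'
from bench import ctrl, eyes
import cv2, numpy as np
s=ctrl.sense(); print({k:np.round(v,3).tolist() for k,v in s.items()})
for n in ("top","side"):
    im=eyes.camera(n); cv2.imwrite(f"pics/{n}0.png",im[:,:,::-1])
    i=eyes.camera_info(n); print(n,{k:np.round(v,4).tolist() if not isinstance(v,str) else v for k,v in i.items()})
print(eyes.camera_info("wrist"))
E
```

```text
{'clock': 0.0, 'joint_pos': [1.049, 0.494, 1.346, 0.0, 1.302, -0.096], 'qd': [0.0, -0.0, 0.001, 0.001, 0.0, -0.0], 'tau': [0.001, -88.22, -38.388, -0.0, 0.01, 0.0], 'eef_pos': [0.259, 0.569, 0.25], 'tool_rot': [0.212, 0.977, -0.001, -0.0], 'contact_force': [-0.292, -1.099, -0.463], 'torque': [-0.017, -0.044, 0.033], 'grip_width': 0.085}
top {'camera_matrix': [[445.232, 0.0, 314.437], [0.0, 445.232, 239.5157], [0.0, 0.0, 1.0]], 'cam_to_world': [[0.0033, 0.9931, -0.1173, 0.3566], [-0.9996, 0.0001, -0.0268, -0.0086], [-0.0266, 0.1173, 0.9927, 0.9735], [0.0, 0.0, 0.0, 1.0]]}
side {'camera_matrix': [[552.6195, 0.0, 330.7599], [0.0, 552.6195, 238.4796], [0.0, 0.0, 1.0]], 'cam_to_world': [[0.7256, 0.4828, -0.4904, -0.0586], [-0.6881, 0.5047, -0.5213, -0.6046], [-0.0042, 0.7157, 0.6984, 0.8963], [0.0, 0.0, 0.0, 1.0]]}
{'camera_matrix': array([[371.64829954,   0.        , 315.34992775],
       [  0.        , 371.64829954, 239.53862586],
       [  0.        ,   0.        ,   1.        ]]), 'tool_from_camera': array([[ 1.35056633e-03,  9.44923575e-01,  3.27288272e-01,
         8.53069804e-02],
       [ 9.99999061e-01, -1.20034270e-03, -6.60985947e-04,
        -6.79086774e-04],
       [-2.31723117e-04,  3.27288857e-01, -9.44924309e-01,
        -1.22092780e-01],
       [ 0.00000000e+00,  0.00000000e+00,  0.00000000e+00,
         1.00000000e+00]])}
```

View pics/top0.png

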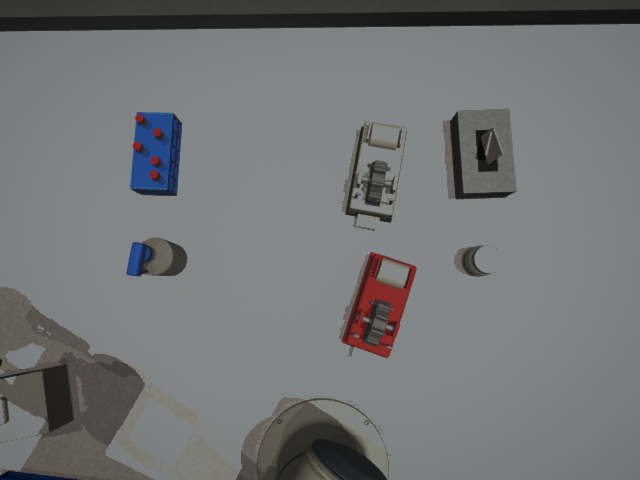

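View pics/side0.png

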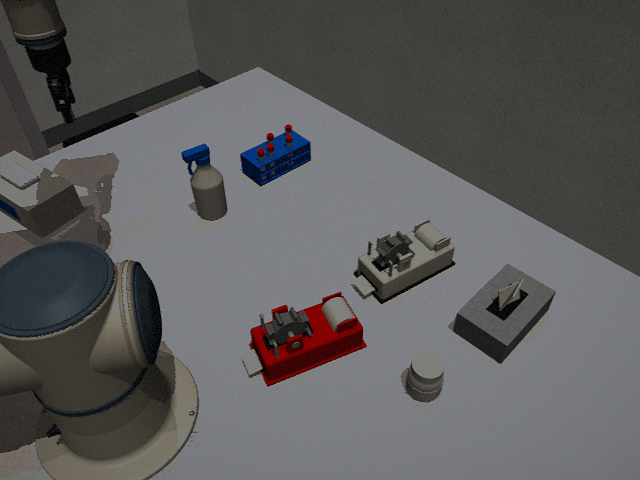

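The wheel could be the one on the white dispenser (top px 377,182; side px 395,247) or the one on the red dispenser (top 378,322; side 288,328). By the description it is the white one. The bottle, rack, jar and box are all well away from it. I'll check the choice in close crops.

Run:
```python
import cv2, numpy as np
a=cv2.imread("pics/top0.png")[110:240,330:425]; b=cv2.imread("pics/side0.png")[210:305,345:465]
a=cv2.resize(a,None,fx=4,fy=4,interpolation=cv2.INTER_CUBIC); b=cv2.resize(b,None,fx=3.5,fy=3.5,interpolation=cv2.INTER_CUBIC)
o=np.zeros((520,800,3),np.uint8); o[:,:380]=a; o[:b.shape[0],380:800]=b[:,:420]
cv2.imwrite("pics/crop0.png",o)
```

```text
(no output)
```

View pics/crop0.png

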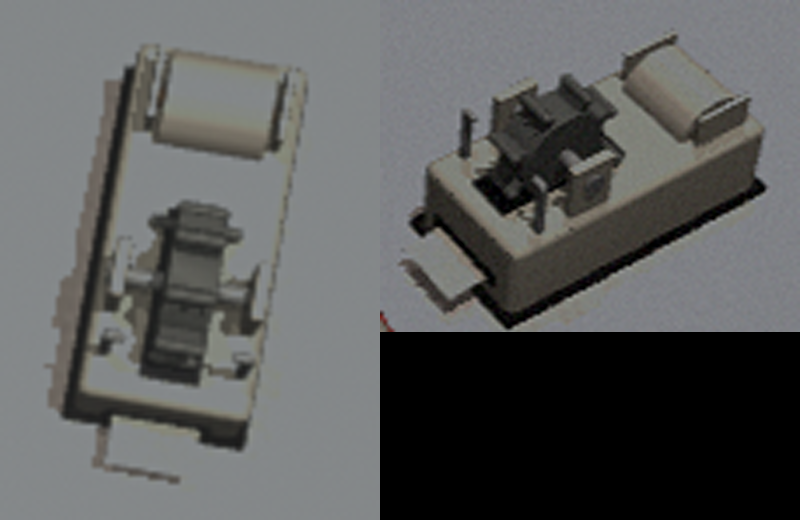

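```bash
cat > h.py <<'E'
import numpy as np, cv2
from bench import eyes
def proj(n,P):
    i=eyes.camera_info(n); T=np.linalg.inv(i["cam_to_world"]); K=i["camera_matrix"]
    p=np.atleast_2d(P)@T[:3,:3].T+T[:3,3]; p=p*[1,-1,-1]; q=p@np.array(K).T; return q[:,:2]/q[:,2:]
def D2W(x,y,yaw,P):
    c,s=np.cos(yaw),np.sin(yaw); return np.atleast_2d(P)@np.array([[c,s,0],[-s,c,0],[0,0,1]])+[x,y,0]
E
python3 - <<'E'
from h import *
from scipy.optimize import least_squares
t=lambda u,v:(330+u/4,110+v/4); s=lambda u,v:(345+(u-380)/3.5,210+v/3.5)
obs=[("top",(-.036,.033,.097),t(107,337)),("top",(-.036,-.033,.097),t(243,360)),
("side",(-.036,.033,.097),s(467,112)),("side",(-.036,-.033,.097),s(540,182)),
("top",(0,.036,.096),t(125,240)),("top",(0,-.036,.096),t(260,272)),
("side",(0,.036,.096),s(515,88)),("side",(0,-.036,.096),s(592,157)),
("top",(.105,0,.104),t(222,85))]
f=lambda q:np.concatenate([proj(n,D2W(*q,P))[0]-o for n,P,o in obs])
r=least_squares(f,[.5,-.15,-.2],loss="soft_l1"); print(r.x,np.degrees(r.x[2])); print(np.round(r.fun.reshape(-1,2) if r.fun.size==18 else f(r.x),1))
q=r.x; ims={n:cv2.resize(cv2.imread(f"pics/{n}0.png"),None,fx=4,fy=4,interpolation=cv2.INTER_CUBIC) for n in("top","side")}
for n in ims:
    for a in (-67.5,-22.5,22.5,67.5,112.5):
        for L,c in((.0135,(0,255,255)),(.0245,(0,0,255))):
            A=np.radians(a); P=[(.042*np.sin(A),y,.08+.042*np.cos(A)) for y in(-L,L)]
            for p in proj(n,D2W(*q,P)): cv2.circle(ims[n],tuple(int(v) for v in p*4+2),3,c,-1)
    for w in [(-.036,y,.097) for y in(-.027,-.039,.027,.039)]+[(x,y,.058) for x in(-.065,.14) for y in(-.051,.051)]:
        cv2.circle(ims[n],tuple(int(v) for v in proj(n,D2W(*q,w))[0]*4+2),3,(0,255,0),-1)
o=np.zeros((520,800,3),np.uint8); o[:,:380]=ims["top"][440:960,1320:1700]; o[:400,380:]=ims["side"][840:1240,1390:1810]
cv2.imwrite("pics/ov.png",o)
E
```

```text
[ 0.58362667 -0.11080894 -0.16694238] -9.565093788209918
[[ 1.5 -1.1]
 [ 0.2 -1.5]
 [ 0.4  0.3]
 [-0.5 -0.4]
 [-1.7  5.7]
 [ 0.1  3.4]
 [-0.4 -0.2]
 [-0.3  0.7]
 [ 0.2 -3.8]]
```

View pics/ov.png

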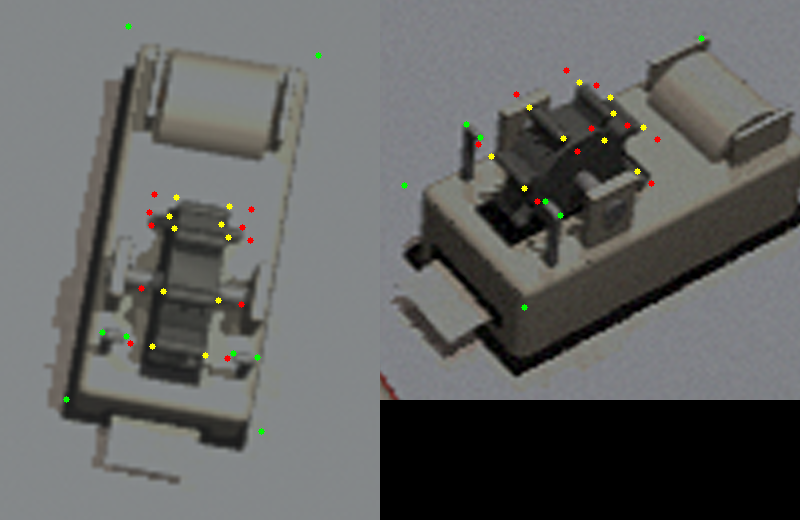

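The white wheel is confirmed. The long (49 mm) ridge shows on the +x side near crop (200,225). The fit is only good to about 5 mm, so I'll move above the wheel with the fingers shut and refine it with the wrist camera.

>>> jog_arm([
  {"slide": [-20.4,-15.8,-1],"rotation": [0,0,-2.5],"gripper": 0},
  {"slide": [-20.4,-15.8,-1],"rotation": [0,0,-2.5],"gripper": 0},
  {"slide": [-20.4,-15.8,-1],"rotation": [0,0,-2.5],"gripper": 0},
  {"slide": [-20.4,-15.8,-1],"rotation": [0,0,-2.5],"gripper": 0},
  {"slide": [-20.4,-15.8,-1],"rotation": [0,0,-2.5],"gripper": 0},
], newtons=40)

```text
clock: 0.72
eef_pos: [0.4034, 0.2936, 0.2623]
tool_rot: [0.082, 0.997, -0.001, -0.0]
contact_force: [1.5, 0.5, 0.9]
grip_width: -0.0001
```

>>> jog_arm([
  {"slide": [-9.4,-12.3,-0.3],"rotation": [0,0,0],"gripper": 0},
  {"slide": [-9.4,-12.3,-0.3],"rotation": [0,0,0],"gripper": 0},
  {"slide": [-9.4,-12.3,-0.3],"rotation": [0,0,0],"gripper": 0},
  {"slide": [-9.4,-12.3,-0.3],"rotation": [0,0,0],"gripper": 0},
  {"slide": [-9.4,-12.3,-0.3],"rotation": [0,0,0],"gripper": 0},
])

```text
clock: 1.35
eef_pos: [0.5496, 0.0173, 0.2684]
tool_rot: [0.082, 0.997, -0.0, -0.0]
contact_force: [1.6, 1.0, 0.0]
grip_width: 0.0002
```

>>> jog_arm([
  {"slide": [-3.5,-4.8,0],"rotation": [0,0,0],"gripper": 0},
  {"slide": [-3.5,-4.8,0],"rotation": [0,0,0],"gripper": 0},
  {"slide": [-3.5,-4.8,0],"rotation": [0,0,0],"gripper": 0},
  {"slide": [-3.5,-4.8,0],"rotation": [0,0,0],"gripper": 0},
])

```text
clock: 1.85
eef_pos: [0.6305, -0.1455, 0.2675]
tool_rot: [0.084, 0.996, -0.001, -0.0]
contact_force: [-0.0, 0.6, -0.8]
grip_width: -0.0
```

```bash
cat > look.py <<'E'
import sys,json,cv2,numpy as np
from bench import ctrl,eyes
s=ctrl.sense(); im=eyes.camera("wrist"); n=sys.argv[1]
cv2.imwrite(f"pics/{n}.png",im[:,:,::-1]); json.dump([list(map(float,s["eef_pos"])),list(map(float,s["tool_rot"]))],open(f"pics/{n}.json","w"))
print(s["clock"],s["eef_pos"],s["tool_rot"],s["contact_force"])
E
python3 look.py w1
```

```text
1.85 [ 0.63048075 -0.14553926  0.26752314] [ 8.41046134e-02  9.96456555e-01 -7.07886656e-04 -4.96152086e-04] [-0.02269927  0.60427546 -0.76413002]
```

View pics/w1.png

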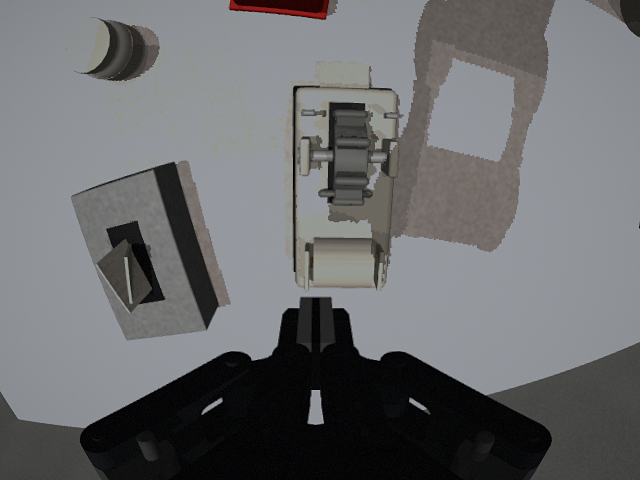

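```bash
cat >> h.py <<'E'
import json
from scipy.spatial.transform import Rotation as R
def wproj(n,P):
    e,q=json.load(open(f"pics/{n}.json")); i=eyes.camera_info("wrist"); C=i["tool_from_camera"]; K=i["camera_matrix"]
    t=R.from_quat(q).inv().apply(np.atleast_2d(P)-e); c=(t-C[:3,3])@C[:3,:3]; c=c*[1,-1,-1]
    th=np.arctan2(np.hypot(c[:,0],c[:,1]),c[:,2]); ph=np.arctan2(c[:,1],c[:,0])
    return np.c_[K[0,2]+K[0,0]*th*np.cos(ph),K[1,2]+K[1,1]*th*np.sin(ph)]
E
cat > fit.py <<'E'
from h import *
from scipy.optimize import least_squares
obs=[((-.036,-.033,.097),(312,112)),((-.036,.033,.097),(391,115)),((0,-.036,.096),(305.5,155)),((0,.036,.096),(392,157)),
((.105,0,.105),(345,262))]
f=lambda q:np.concatenate([wproj("w1",D2W(*q,P))[0]-o for P,o in obs])
r=least_squares(f,[.58,-.11,-.17],loss="soft_l1"); q=r.x; print(q,np.degrees(q[2])); print(np.round(f(q).reshape(-1,2),1))
np.save("q.npy",q)
im=cv2.imread("pics/w1.png")[75:305,275:415]; im=cv2.resize(im,None,fx=2.6,fy=2.6,interpolation=cv2.INTER_CUBIC); im2=im.copy()
d=lambda P,c:[cv2.circle(im2,tuple(int(v) for v in (p-[275,75])*2.6+1.3),2,c,-1) for p in wproj("w1",D2W(*q,P))]
for a in (-67.5,-22.5,22.5,67.5):
    for L,c in((.0135,(0,255,255)),(.0245,(0,0,255))):
        A=np.radians(a); d([(.042*np.sin(A),y,.08+.042*np.cos(A)) for y in(-L,L)],c)
d([(-.036,y,.097) for y in(-.027,-.039,.027,.039)],(0,255,0)); d([(0,y,.096) for y in(-.032,-.04,.032,.04)],(255,0,255))
d([(x,y,z) for x in(-.065,.14) for y in(-.051,.051) for z in(0,)],(255,0,0))
cv2.imwrite("pics/ov2.png",np.hstack([im,im2]))
E
python3 fit.py
```

```text
[ 0.58215201 -0.11039394 -0.18493315] -10.595889029458984
[[-3.4 -2.1]
 [ 2.  -1.8]
 [-1.4  0.3]
 [ 2.2  1.1]
 [ 0.1 20.4]]
```

View pics/ov2.png

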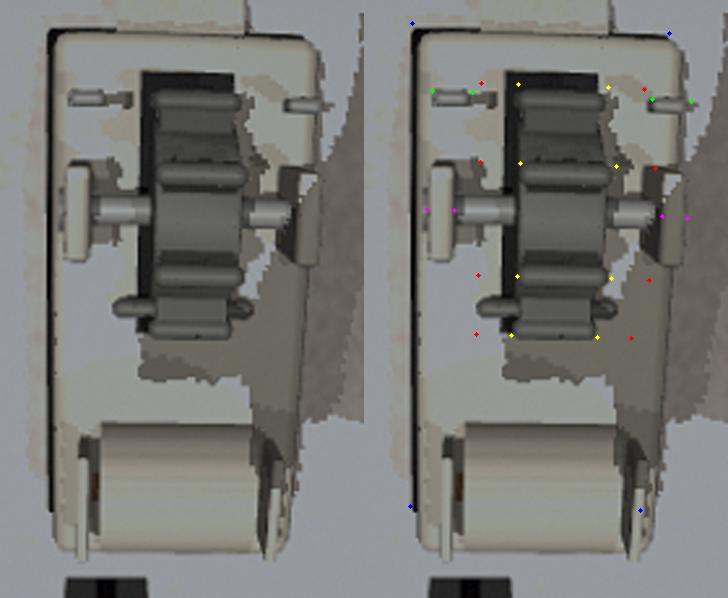

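The pictures agree: pointers at the top, base corners and roll as described. The long ridge sticks out from below the +67.5° ridge (crop v 308 against 330), so it is at +112.5°, which is 4 clicks short (value 0). I'll refit using the base corners and the top ridges.

```bash
python3 - <<'E'
s=open("fit.py").read()
a=s.index("((.105"); b=s.index("]\nf=")
s=s[:a]+"((-.065,-.051,0),(293.5,86.5)),((.14,-.051,0),(293.5,271)),((-.0155,0,.1175),(351.2,142.3)),((.0155,0,.1175),(351.5,181.5))"+s[b:]
open("fit.py","w").write(s)
E
python3 fit.py
python3 - <<'E'
from h import *
e,r=json.load(open("pics/w1.json")); q=np.load("q.npy")
M=R.from_quat(r).as_matrix(); print(M.round(3))
for x in(.036,): 
    t=D2W(*q,(x,0,.113+.019))[0]; print(t,(M.T@(t-e))/.03)
print("rot z units",(np.degrees(q[2])+180-np.degrees(np.arctan2(M[1,0],M[0,0])))/-6)
E
```

```text
[ 0.58342428 -0.11077555 -0.17639804] -10.10686323392793
[[-4.  -0.1]
 [ 1.4 -0.5]
 [-1.6  2.3]
 [ 2.   2.4]
 [-0.9 -1.1]
 [-0.1 -0.1]
 [ 1.4 -2. ]
 [-0.1  0.4]]
[[-0.986  0.168 -0.001]
 [ 0.168  0.986 -0.001]
 [ 0.001 -0.001 -1.   ]]
[ 0.61886563 -0.117093    0.132     ] [0.53669696 0.87664846 4.51660178]
rot z units 0.07629085695218407
```

>>> jog_arm([
  {"slide": [0.5,0.9,2],"rotation": [0,0,0],"gripper": 0},
  {"slide": [0.5,0.9,2.5],"rotation": [0,0,0],"gripper": 0},
  {"slide": [0.5,0.9,3.5],"rotation": [0,0,0],"gripper": 0},
  {"slide": [0.5,0.9,3.6],"rotation": [0,0,0],"gripper": 0},
])

```text
clock: 2.4
eef_pos: [0.6176, -0.113, 0.158]
tool_rot: [0.083, 0.997, 0.0, -0.003]
contact_force: [0.1, -0.4, 0.2]
grip_width: -0.0003
```

```bash
cat > off.py <<'E'
from h import *
from bench import ctrl
s=ctrl.sense(); q=np.load("q.npy"); c,n=np.cos(q[2]),np.sin(q[2]); d=np.array(s["eef_pos"])-[q[0],q[1],0]
print(s["clock"],"disp x,y mm",(1e3*(d[0]*c+d[1]*n)).round(1),(1e3*(-d[0]*n+d[1]*c)).round(1),"tip z",1e3*d[2]-19,s["contact_force"])
E
python3 off.py
```

```text
2.4 disp x,y mm 34.0 3.8 tip z 139.0267666872616 [ 0.10539504 -0.41206839  0.22942439]
```

>>> jog_arm([
  {"slide": [-0.1,-0.1,0.4],"rotation": [0,0,0],"gripper": 0},
  {"slide": [-0.1,-0.1,0.87],"rotation": [0,0,0],"gripper": 0},
  {"slide": [-0.1,-0.1,0.87],"rotation": [0,0,0],"gripper": 0},
])

```text
clock: 2.78
eef_pos: [0.6194, -0.1163, 0.131]
tool_rot: [0.083, 0.997, 0.0, -0.004]
contact_force: [0.5, 0.9, -0.7]
grip_width: 0.0001
```

```bash
python3 off.py
```

```text
2.775 disp x,y mm 36.4 0.9 tip z 111.965521033442 [ 0.50043514  0.93951572 -0.68505099]
```

Position is good, tip z 112 mm with no contact. Drawing slowly now: 35 mm to x≈+1.

>>> jog_arm([
  {"slide": [0.3,0,0],"rotation": [0,0,0],"gripper": 0},
  {"slide": [0.6,0,0],"rotation": [0,0,0],"gripper": 0},
  {"slide": [0.9,0,0],"rotation": [0,0,0],"gripper": 0},
  {"slide": [1.15,0,0],"rotation": [0,0,0],"gripper": 0},
  {"slide": [1.15,0,0],"rotation": [0,0,0],"gripper": 0},
])

```text
clock: 3.4
eef_pos: [0.5846, -0.1104, 0.1312]
tool_rot: [0.083, 0.997, 0.0, -0.004]
contact_force: [-0.7, -0.0, -0.1]
grip_width: 0.0002
```

```bash
python3 off.py
```

```text
3.4 disp x,y mm 1.1 0.6 tip z 112.2132401059437 [-0.71440179 -0.02477241 -0.06889729]
```

Now I'll lift, go back and look.

>>> jog_arm([
  {"slide": [0,0,-0.9],"rotation": [0,0,0],"gripper": 0},
  {"slide": [0,0,-0.9],"rotation": [0,0,0],"gripper": 0},
  {"slide": [-1.17,0,-1],"rotation": [0,0,0],"gripper": 0},
  {"slide": [-1.17,0,-1],"rotation": [0,0,0],"gripper": 0},
  {"slide": [-1.17,0,-1],"rotation": [0,0,0],"gripper": 0},
])

```text
clock: 4.03
eef_pos: [0.6188, -0.1161, 0.1601]
tool_rot: [0.083, 0.997, 0.001, -0.005]
contact_force: [-0.3, 0.2, 0.3]
grip_width: 0.0002
```

```bash
python3 off.py; python3 look.py w2
cat > crop.py <<'E'
import sys,cv2
n=sys.argv[1]; im=cv2.imread(f"pics/{n}.png"); im=im[60:340,200:500]
cv2.imwrite(f"pics/{n}c.png",cv2.resize(im,None,fx=2,fy=2,interpolation=cv2.INTER_CUBIC))
E
python3 crop.py w2
```

```text
4.025 disp x,y mm 35.7 1.0 tip z 141.10479016095806 [-0.32877376  0.23663515  0.30867623]
4.025 [ 0.61876512 -0.11606476  0.16010479] [ 8.30076670e-02  9.96537401e-01  5.00057970e-04 -4.76289170e-03] [-0.32877376  0.23663515  0.30867623]
```

View pics/w2c.png

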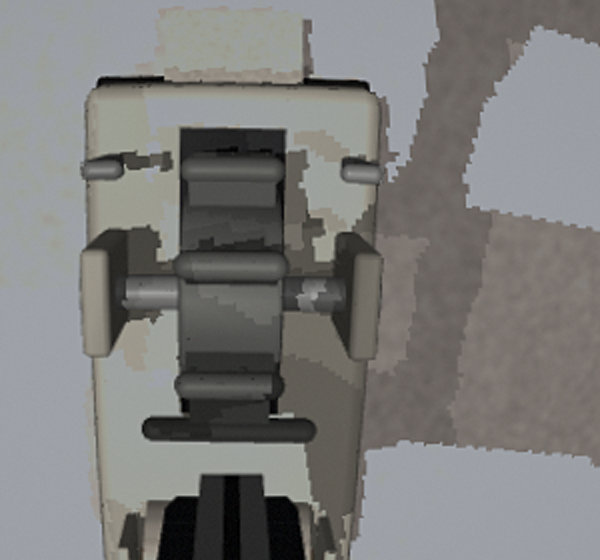

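The long ridge (crop 228,430) is now outermost at +67.5°, so one click is done and three remain.

>>> jog_arm([
  {"slide": [0,0,0.97],"rotation": [0,0,0],"gripper": 0},
  {"slide": [0,0,0.97],"rotation": [0,0,0],"gripper": 0},
])

```text
clock: 4.32
eef_pos: [0.6164, -0.1155, 0.1294]
tool_rot: [0.083, 0.997, 0.001, -0.007]
contact_force: [0.1, -0.4, -0.9]
grip_width: 0.0001
```

>>> jog_arm([
  {"slide": [0.3,0,0],"rotation": [0,0,0],"gripper": 0},
  {"slide": [0.6,0,0],"rotation": [0,0,0],"gripper": 0},
  {"slide": [0.9,0,0],"rotation": [0,0,0],"gripper": 0},
  {"slide": [1.15,0,0],"rotation": [0,0,0],"gripper": 0},
  {"slide": [1.15,0,0],"rotation": [0,0,0],"gripper": 0},
])

```text
clock: 4.95
eef_pos: [0.582, -0.1097, 0.1302]
tool_rot: [0.083, 0.997, 0.001, -0.007]
contact_force: [2.6, -1.0, 1.8]
grip_width: -0.0001
```

```bash
python3 off.py
```

```text
4.95 disp x,y mm -1.6 0.8 tip z 111.15691678974582 [ 2.57617552 -1.04803793  1.7538477 ]
```

>>> jog_arm([
  {"slide": [0,0,-0.95],"rotation": [0,0,0],"gripper": 0},
  {"slide": [0,0,-0.95],"rotation": [0,0,0],"gripper": 0},
  {"slide": [-1.25,0,-1],"rotation": [0,0,0],"gripper": 0},
  {"slide": [-1.25,0,-1],"rotation": [0,0,0],"gripper": 0},
  {"slide": [-1.25,0,-1],"rotation": [0,0,0],"gripper": 0},
])

```text
clock: 5.58
eef_pos: [0.6185, -0.1158, 0.1589]
tool_rot: [0.083, 0.997, 0.001, -0.008]
contact_force: [-0.7, -0.8, -0.3]
grip_width: -0.0001
```

```bash
python3 off.py; python3 look.py w3; python3 crop.py w3
```

```text
5.575 disp x,y mm 35.4 1.2 tip z 139.90146983677883 [-0.65785136 -0.75731923 -0.2776325 ]
5.575 [ 0.61852069 -0.11580676  0.15890147] [ 0.08301713  0.99651776  0.00103861 -0.00770941] [-0.65785136 -0.75731923 -0.2776325 ]
```

View pics/w3c.png

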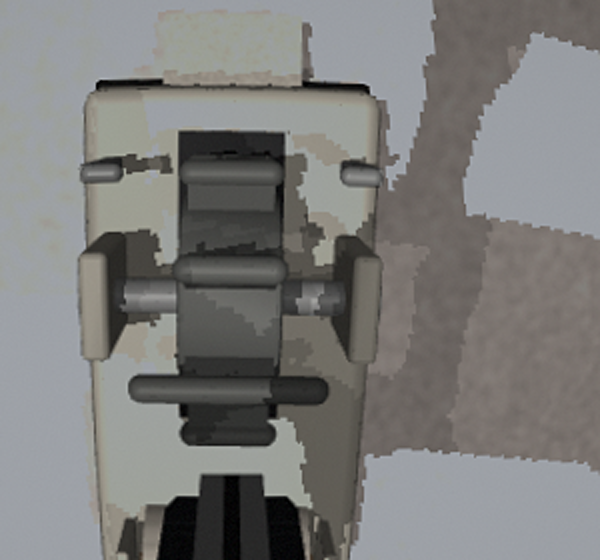

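Long ridge (crop 228,388) is at +22.5°, two clicks to go. I'll also correct the 0.9° tilt while lowering.

>>> jog_arm([
  {"slide": [0,0,0.9],"rotation": [0,-0.15,0],"gripper": 0},
  {"slide": [0,0,0.9],"rotation": [0,-0.15,0],"gripper": 0},
])

```text
clock: 5.88
eef_pos: [0.616, -0.1152, 0.1305]
tool_rot: [0.083, 0.997, 0.001, -0.002]
contact_force: [0.2, -0.4, 0.8]
grip_width: -0.0001
```

```bash
python3 off.py
```

```text
5.875 disp x,y mm 32.8 1.4 tip z 111.51466800887115 [ 0.15503955 -0.41203091  0.8310566 ]
```

Draw 32 mm to x≈+1.

>>> jog_arm([
  {"slide": [0.25,0,0],"rotation": [0,0,0],"gripper": 0},
  {"slide": [0.5,0,0],"rotation": [0,0,0],"gripper": 0},
  {"slide": [0.8,0,0],"rotation": [0,0,0],"gripper": 0},
  {"slide": [1.06,0,0],"rotation": [0,0,0],"gripper": 0},
  {"slide": [1.06,0,0],"rotation": [0,0,0],"gripper": 0},
])

```text
clock: 6.5
eef_pos: [0.5838, -0.1098, 0.1308]
tool_rot: [0.083, 0.997, 0.001, -0.002]
contact_force: [-0.6, 0.5, 0.6]
grip_width: -0.0001
```

>>> jog_arm([
  {"slide": [0,0,-0.95],"rotation": [0,0,0],"gripper": 0},
  {"slide": [0,0,-0.95],"rotation": [0,0,0],"gripper": 0},
  {"slide": [-1.17,0,-1],"rotation": [0,0,0],"gripper": 0},
  {"slide": [-1.17,0,-1],"rotation": [0,0,0],"gripper": 0},
  {"slide": [-1.17,0,-1],"rotation": [0,0,0],"gripper": 0},
])

```text
clock: 7.12
eef_pos: [0.6178, -0.1154, 0.1598]
tool_rot: [0.083, 0.997, 0.001, -0.003]
contact_force: [-0.1, -0.6, 0.5]
grip_width: -0.0001
```

```bash
python3 off.py; python3 look.py w4; python3 crop.py w4
```

```text
7.125 disp x,y mm 34.7 1.4 tip z 140.78971789904315 [-0.14979549 -0.58795605  0.47532575]
7.125 [ 0.61784399 -0.1154478   0.15978972] [ 0.0830945   0.99653618  0.00100403 -0.00315279] [-0.14979549 -0.58795605  0.47532575]
```

View pics/w4c.png

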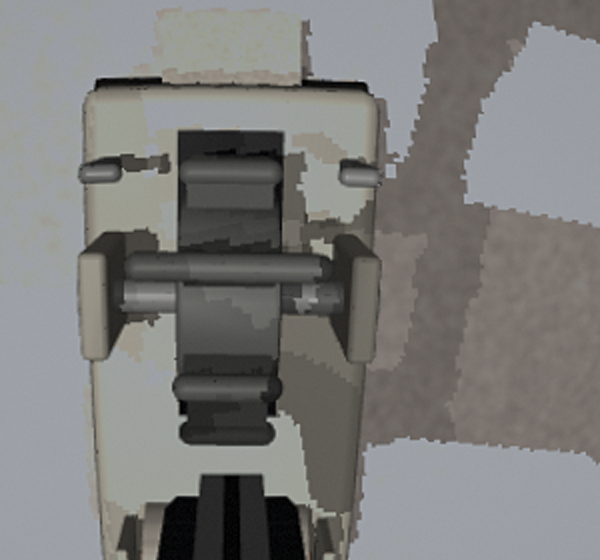

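The long ridge (crop 228,266) is now at −22.5°, one click short and at rest well over 0.2 s. Last click:

>>> jog_arm([
  {"slide": [0,0,0.95],"rotation": [0,0,0],"gripper": 0},
  {"slide": [0,0,0.95],"rotation": [0,0,0],"gripper": 0},
])

```text
clock: 7.42
eef_pos: [0.6157, -0.1149, 0.1298]
tool_rot: [0.083, 0.997, 0.001, -0.005]
contact_force: [-0.2, -0.4, -0.6]
grip_width: 0.0001
```

```bash
python3 off.py
```

```text
7.425 disp x,y mm 32.5 1.6 tip z 110.78770225334216 [-0.17844441 -0.44622357 -0.60696258]
```

>>> jog_arm([
  {"slide": [0.25,0,0],"rotation": [0,0,0],"gripper": 0},
  {"slide": [0.5,0,0],"rotation": [0,0,0],"gripper": 0},
  {"slide": [0.8,0,0],"rotation": [0,0,0],"gripper": 0},
  {"slide": [1.05,0,0],"rotation": [0,0,0],"gripper": 0},
  {"slide": [1.05,0,0],"rotation": [0,0,0],"gripper": 0},
])

```text
clock: 8.05
eef_pos: [0.5839, -0.1095, 0.1302]
tool_rot: [0.083, 0.997, 0.001, -0.005]
contact_force: [0.8, -0.5, 0.9]
grip_width: 0.0003
```

>>> jog_arm([
  {"slide": [0,0,-0.95],"rotation": [0,0,0],"gripper": 0},
  {"slide": [0,0,-0.95],"rotation": [0,0,0],"gripper": 0},
  {"slide": [-1.17,0,-1.5],"rotation": [0,0,0],"gripper": 0},
  {"slide": [-1.17,0,-1.5],"rotation": [0,0,0],"gripper": 0},
  {"slide": [-1.17,0,-1.5],"rotation": [0,0,0],"gripper": 0},
])

```text
clock: 8.68
eef_pos: [0.6183, -0.1153, 0.174]
tool_rot: [0.083, 0.997, 0.002, -0.006]
contact_force: [-0.5, 0.7, -0.4]
grip_width: 0.0002
```

```bash
python3 off.py; python3 look.py w5; python3 crop.py w5
```

```text
8.675 disp x,y mm 35.1 1.7 tip z 154.9967626076216 [-0.51241582  0.65416516 -0.35144143]
8.675 [ 0.61825201 -0.11530683  0.17399676] [ 0.0831136   0.99651905  0.00158562 -0.00627614] [-0.51241582  0.65416516 -0.35144143]
```

View pics/w5c.png

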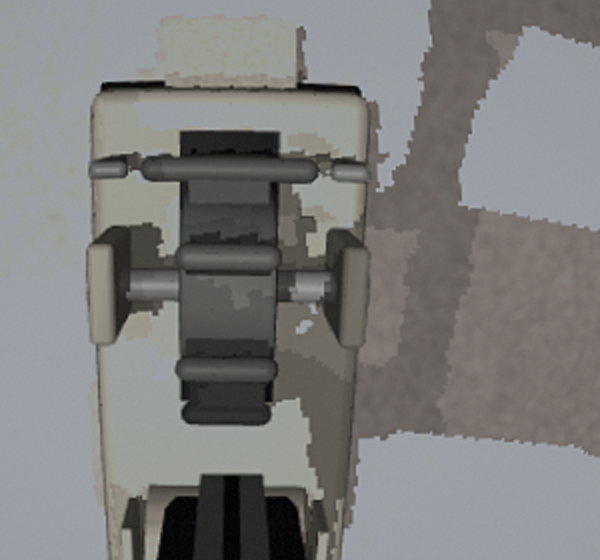

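The long ridge (crop 228,168) lies between the pointers (108,168 and 350,171), and the arm is clear with its tip at 155 mm. Handing in.

```bash
python3 -c "
from bench import ticket; print(ticket.close_job())"
```

```text
the job is handed in; nothing more can be done
None
```

The batch wheel on the white dispenser is set: I flicked it four single clicks towards the pointers with the closed fingertips. After each click I lifted clear and let it rest. The job is handed in; no verdict is reported.

- **Long ridge:** The wrist pictures show it stepping +112.5° (start) → +67.5° → +22.5° → −22.5° (one click short, at rest) → between the pointers. In the last picture it is in line with both pointers within about 3 px.
- **Arm:** It was clear of the wheel at hand-in, fingertip at 155 mm, with the force reading below 1 N. The highest force I saw between moves was about 3 N.
- **Other objects:** I kept well clear of the rack, bottle, box and jar. I did not take a final picture of them.
- **Time:** about 8.7 s of the 48 s allowed.
- **Disagreements:** The first pose fit was off by a few pixels because I had marked some cheek and roll points wrongly. I refitted from the wrist picture, and it agreed with the overhead and side cameras to about 2 mm. The second draw ran about 2.6 mm further than planned, without any visible effect.

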